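# Park the flux jar in its hooded dock

### The arm

A 6-joint arm with a two-finger parallel gripper is mounted at the origin on a cart in front of the work surface, level with it; the furniture and walls round the work are solid. World frame = base frame: x ahead of the robot, y to its left, z up, the work surface at z = 0. Lengths are in m, angles in rad, forces in N, time in s.
With the tool pointing down it reaches from about 0.375 to 0.9 m from the base axis. Payload 3.1 kg.
Tool frame: the origin (TCP) lies on the centre line of the jaws, within the pads' length; the fingertips stand 8 mm ahead of it and the grasp point (between the pads) lies 11 mm behind it; z points along the fingers, y is the line along which they close (so a half turn about z gives the same grasp; the last joint's range is limited). The gripper opens to 85 mm and grips with 20 to 120 N. Pads are 22 mm wide; open, the fingers measure 114 mm over their backs; the gripper's body (76 mm by 85 mm) begins 54 mm behind the grasp point. The pads swing forward as they close: fully open they stand 13 mm farther back than shut.
Start: joints at [-1.478, 0.527, 1.433, -0, 1.181, -0.178], TCP at [0.168, -0.602, 0.239] pointing down, gripper open.
Joint ranges: [-3.08, 3.08], [-0.75, 2.2], [0.22, 2.44], [-1.43, 4.57], [0, 2.65], [-2.85, 2.85]. Speed limits (rad/s): [2.79, 2.79, 3.14, 3.14, 3.14, 3.14].

### API

Orientations are given as a unit quaternion [x, y, z, w].
In Python, from station import * gives the robot as it stands.
- The arm moves only by the tool play_rows, never from a script. Its argument "rows" is a list of rows, each a list of 3 entries, a list of its own where there are three numbers: the turn, a rotation vector about the tool's x, y, z in degrees, then the shift along the tool's x, y, z in mm, then the closure, from 0 (fully open) to 1 (shut). In form: [[[ax, ay, az], [dx, dy, dz], jaw], ...]. A call has 1 to 12 rows; each row shifts and turns the commanded pose from where the row before left it, along the tool's axes as they then stand; what a row does not reach is not made up. A row lasts 1/12 s, in which the tool goes at most 41.7 mm and 7.16 degrees, less where a joint would pass 70% of its speed; a pose out of reach is approached as far as the arm can. A call with a gripper value outside its range is refused whole. The fingers move at their own pace and stop on an object; "grip_force" is the grip in N (left out, the last holds). Time passes only in rows, so rows that do not move let the fingers close. It gives the time, the measured TCP pose, the force, the opening and the grip force at its end, in the units of the state.
- sense(): the state, without advancing time (a new reading comes with each control period).
- snapshot(name): name is "side" or "top"; returns (picture, depth): 480x640x3 uint8, red, green, blue; 480x640 float32, m along the optical axis (not along the pixel's ray), 0 where there is no reading.
- get_calibration(name): a dict with "vfov" (degrees; the focal length in pixels is half the picture's height over the tangent of half this angle, whatever the lens; pixels are square), "cx", "cy" (the principal point, pixels), "xyz" and "attitude" of the camera in the world. Camera axes: x right, y down, z forward; pixel columns grow to the right and rows downward; lengths in m; the calibration is good to about 2 mm. A picture is of the moment at which its call begins. get_calibration takes no time and is no camera call.
- sign_off(): hands the job in; it is judged then, once.
The state is a dict: "t": time; "q": joint angles; "qd": joint speeds; "tau": joint torques, N m; "tcp_pos": TCP position; "tool_rot": TCP orientation; "force": force on the tool from outside, world axes, zero at the start; "ft_torque": the same for the moment, N m; "finger_gap": opening from 0.0 (shut) to 1.0 (fully open); "gripper_force": force on a finger pad.
Only numpy, scipy, OpenCV 4.12 (cv2) and the standard library are available. Lean on these libraries where they do the work, as an engineer would, in place of code of your own. Each camera call takes 0.05 s, during which the arm holds its last target. There are 200 camera calls.

### The job

Put the green-lidded flux jar away in the blue hooded dock. Without lifting it off the bench, bring it against the metal fence near the fence's open end, then push it along the fence, keeping it close against it all the way, past the orange sprung catch and under the hood until it presses firmly on the sprung stop hidden inside; hold it there a moment, then let go and leave the jar standing there. Feel for the stop: how deep it is set differs each time, it should get about 8 N, and neither stop nor fence may ever get more than 15 N; leave the solder reel, the tape roll and the screw dish where they are.

Things in the scene. Friction and masses are not known exactly. Their poses are not given: they have to be found in the camera images.
- jar_mid (a point): Centre of the flux jar (half-way up, 18 mm above its underside): upright round jar, cream body 39 mm across, green screw lid 41.6 mm across (its widest part, 22 to 36 mm above the underside), 36 mm tall, about 40 to 90 g, slippery. It stands loose on the bench, clear of the fence.
- rack: Straight aluminium fence, 34 mm tall, fixed. Origin on the bench in the plane of its smooth face. x runs along the fence from its open end (x = -130 mm) to the dock; y points out of the smooth face, to the jar's side. Fence at y = -10 to 0, a 4 mm high foot behind it to y = -39. With its lid touching the fence the jar's centre is at y = 20.8 mm. Origin to hood mouth 52 mm.
- catch_nose (a point): Middle of the catch's nose when at rest, 20 mm up: an orange upright roller, 10 mm across, 34 mm high, on a sprung arm, at x = 20, y = 42.6 mm of the fence's frame. It reaches 4 mm into the jar's path, yields sideways as the jar is pushed by (push of 2 to 6 N) and springs back behind the jar once the jar's centre is past x = 34 mm.
- hood: Blue metal hood over the end of the lane, fixed; same origin and axes as the fence (rack). Mouth at x = 52 mm, back end at x = 124 mm, from y = -18 to 72 mm; roof 49 mm high outside, 44 mm inside.
- mouth (a point): Point on the lane's centre line in the hood's mouth (fence frame x = 52, y = 20.8 mm), 18 mm up. Inside is the stop: a rubber-faced plate on a spring (3.5 N per mm, 5.5 mm travel, then solid), clamped at an unmeasured depth that must be felt: the jar meets it with its centre 10 mm before to 10 mm past this point, so the jar's rear side always stays outside and can be pushed there.
- solder_reel: Solder reel standing on its flange, blue flanges 56 mm across, 39 mm tall; origin at the centre of its underside. Bystander.
- tape_roll: Roll of amber tape lying flat, 60 mm across, 20 mm tall; origin at the centre of its underside. Bystander.
- screw_dish: Round steel dish with small screws, 66 mm across, 13 mm tall; origin at the centre of its underside. Bystander.
Things that resemble listed ones, but are neither listed nor needed, are in the scene too. There is more than one size of the part that bears jar_mid; the job needs the smallest.

How it is judged:
On the way, in this order (a step that is already met when the one before it is completed fails the run):
1. the jar stands against the fence (within 3 mm) near the open end, before the catch (y of jar_mid in the frame of rack between 0.017 and 0.0238 m and x of jar_mid in the frame of rack below -0.03 m), for 0.1 s.
2. the jar, against the fence and past the catch, presses on the hidden stop with more than 5 N for 0.3 s (contact force between flux_jar and hood above 5 N and x of jar_mid in the frame of rack above 0.038 m and y of jar_mid in the frame of rack below 0.0258 m), for 0.3 s.
At the end, for the whole second after the job is handed in: The jar stands upright on the bench at rest under the hood's mouth, behind the catch (its centre more than 34 mm along the fence's x axis), within 7 mm of touching the fence, released (x of jar_mid in the frame of rack above 0.034 m and y of jar_mid in the frame of rack between 0.017 and 0.0278 m and angle between jar_mid's own z axis and vertical below 0.1 rad and height (world z) of jar_mid below 0.022 m and linear speed of flux_jar below 0.01 m/s).
It fails at once if the jar presses the stop, hood, fence or catch with more than 15 N (contact force between flux_jar and hood above 15 N or contact force between flux_jar and rack above 15 N).
It fails at once if the jar is off the fence by more than 10 mm while it is well along the fence (beyond x = -30 mm) (x of jar_mid in the frame of rack above -0.03 m and y of jar_mid in the frame of rack above 0.0308 m).
It fails at once if the jar is lifted more than 10 mm or tipped (height (world z) of jar_mid above 0.028 m or angle between jar_mid's own z axis and vertical above 0.4 rad).
It fails at once if the solder reel, tape roll or screw dish is shifted by more than 15 mm (distance of any of solder_reel, tape_roll, screw_dish from where it was at the start of the episode above 0.015 m).
It also fails if it takes over 61 s, if anything falls off the work surface, if the arm or the gripper's body presses on something with over 40 N, if the wrist force passes 120 N, or if a joint passes its speed limit or range.

## Working session

There is one attempt and no reset: what is moved stays moved. The work goes in short steps, Python scripts to look and compute and a tool call to move; the robot and the scene stay as the last step left them, time stands still between calls to the robot, and variables do not carry over. Pictures are saved under pics/ and viewed, at most 10 in all, crops included, and the job is handed in when it is done.

Besides the shell and the picture viewer there is one more tool, called after "Call:" as a command line: name --argument value ..., lists and objects as JSON in quotes. play_rows: Moves the arm, as the interface text tells. Its arguments: {"type":"object","properties":{"rows":{"type":"array","items":{"type":"array"}},"grip_force":{"type":"number"}},"required":["rows"]}

```bash
mkdir -p pics
python3 - <<'E'
from station import *
import cv2,numpy as np
for n in("top","side"):
    p,d=snapshot(n); np.savez(f"pics/{n}0.npz",p=p,d=d); cv2.imwrite(f"pics/{n}0.png",p[:,:,::-1]); print(n,get_calibration(n))
s=sense();print(s)
E
```

```text
top {'vfov': 43.986867989242675, 'cx': 322.7875047115749, 'cy': 245.98139263686727, 'xyz': array([ 0.35088392, -0.19684928,  1.08200525]), 'attitude': array([ 0.71210175, -0.69593461,  0.06604436, -0.06499435])}
side {'vfov': 42.33090641039976, 'cx': 315.92566145042866, 'cy': 246.32376757293807, 'xyz': array([0.25318283, 0.70993493, 0.63350761]), 'attitude': array([-0.15560597,  0.85759313, -0.48451525,  0.07460421])}
{'t': 0.1, 'q': array([-1.47750116e+00,  5.28357657e-01,  1.43376544e+00,  2.58510644e-05,
        1.18141987e+00, -1.78478660e-01]), 'qd': array([-5.26919603e-04,  2.50880961e-04, -3.75562794e-03, -1.99493125e-03,
       -8.45357505e-04, -4.05049621e-05]), 'tau': array([-1.24909989e-04, -4.43304956e+01, -1.78586984e+01, -2.75084267e-04,
        3.83469582e-03, -6.94431989e-06]), 'tcp_pos': array([ 0.16776405, -0.60141301,  0.2384438 ]), 'tool_rot': array([ 9.90781766e-01,  1.35464166e-01,  5.34633394e-05, -9.73760964e-04]), 'force': array([-0.29901762,  0.44507122,  0.01106812]), 'ft_torque': array([-0.00598345,  0.03554381, -0.00957876]), 'gripper_force': 0.0, 'finger_gap': 0.9961140522674189}
```

View pics/top0.png

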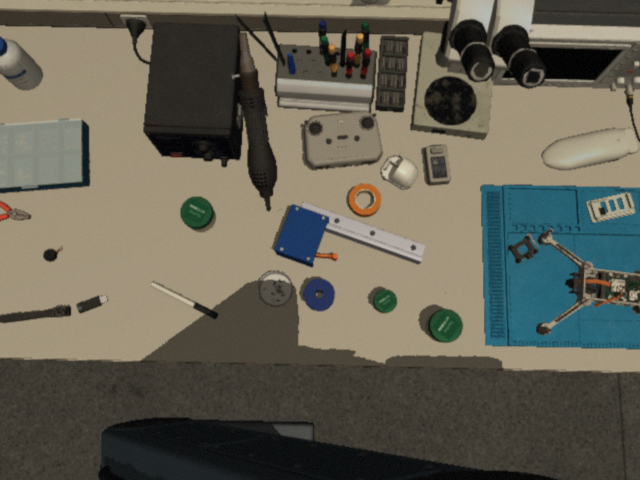

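View pics/side0.png

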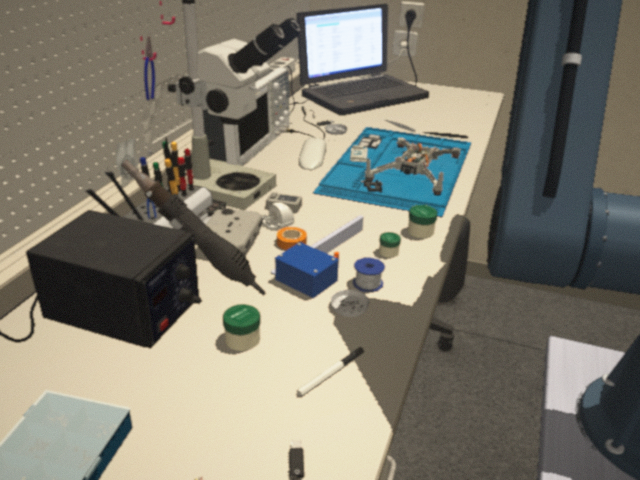

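The top view shows the small jar at about (385,300), blue hood at (302,235), catch roller near (333,256), and fence open end near (424,253). The reel is at (319,294), dish at (275,288) and tape at (365,199). The two larger jars at (446,325) and (197,212) are decoys.

```bash
cat > h.py <<'E'
from station import *
import cv2,numpy as np
from scipy.spatial.transform import Rotation as R
def ray(n,uv,z):
    c=get_calibration(n); f=240/np.tan(np.radians(c["vfov"]/2))
    uv=np.atleast_2d(uv).astype(float)
    v=np.c_[(uv[:,0]-c["cx"])/f,(uv[:,1]-c["cy"])/f,np.ones(len(uv))]
    v=R.from_quat(c["attitude"]).apply(v); o=c["xyz"]
    return o+v*((z-o[2])/v[:,2])[:,None]
def proj(n,X):
    c=get_calibration(n); f=240/np.tan(np.radians(c["vfov"]/2))
    v=R.from_quat(c["attitude"]).inv().apply(np.atleast_2d(X)-c["xyz"])
    return v[:,:2]/v[:,2:]*f+[c["cx"],c["cy"]]
def blobs(p,lo,hi,amin=60):
    m=cv2.inRange(cv2.cvtColor(p,cv2.COLOR_RGB2HSV),lo,hi)
    cs,_=cv2.findContours(m,cv2.RETR_EXTERNAL,cv2.CHAIN_APPROX_NONE)
    return [c for c in cs if cv2.contourArea(c)>amin]
E
python3 - <<'E'
from h import *
np.set_printoptions(precision=4,suppress=True)
p=np.load("pics/top0.npz")["p"]
print("green")
for c in blobs(p,(60,80,30),(90,255,255)):
    (u,v),r=cv2.minEnclosingCircle(c); M=cv2.moments(c); print(u,v,r,M['m10']/M['m00'],M['m01']/M['m00'],ray("top",(u,v),.036))
print("blue")
for c in blobs(p,(105,120,40),(125,255,255),200):
    b=cv2.boxPoints(cv2.minAreaRect(c)); print(cv2.contourArea(c),b.tolist()); print(ray("top",b,.049)[:,:2])
print("orange")
for c in blobs(p,(5,150,100),(18,255,255),15):
    print(cv2.boundingRect(c), ray("top",c.reshape(-1,2).mean(0),.034))
s=cv2.resize(p[190:330,250:450],None,fx=4,fy=4,interpolation=cv2.INTER_CUBIC); cv2.imwrite("pics/c1.png",s[:,:,::-1])
E
```

```text
green
445.1390380859375 325.236572265625 16.39900016784668 445.13874680306907 325.42519181585675 [[ 0.4113 -0.4132  0.036 ]]
384.7515869140625 300.5318603515625 11.180182456970215 384.60985915492955 300.57887323943663 [[ 0.4521 -0.3075  0.036 ]]
196.5414276123047 212.3165740966797 15.89145278930664 196.446675900277 212.26823638042472 [[0.6039 0.0335 0.036 ]]
blue
655.0 [[301.4231262207031, 305.8846130371094], [307.2308044433594, 276.8461608886719], [335.5000305175781, 282.5000305175781], [329.6923522949219, 311.5384826660156]]
[[ 0.4382 -0.1615]
 [ 0.4892 -0.1702]
 [ 0.4804 -0.2199]
 [ 0.4295 -0.2108]]
1825.5 [[273.5849304199219, 251.54718017578125], [291.9222717285156, 203.58792114257812], [328.6679382324219, 217.63772583007812], [310.3305969238281, 265.59698486328125]]
[[ 0.5328 -0.1096]
 [ 0.6208 -0.1391]
 [ 0.5965 -0.2055]
 [ 0.5092 -0.1751]]
orange
(596, 295, 24, 11) [[ 0.4617 -0.7026  0.034 ]]
(586, 279, 25, 7) [[ 0.4946 -0.6862  0.034 ]]
(316, 254, 21, 6) [[ 0.5304 -0.2031  0.034 ]]
(0, 214, 9, 6) [[0.5887 0.3821 0.034 ]]
(0, 202, 10, 10) [[0.6074 0.3833 0.034 ]]
(349, 184, 32, 31) [[ 0.6361 -0.2698  0.034 ]]
(332, 64, 5, 8) [[ 0.8937 -0.2104  0.034 ]]
(329, 45, 6, 7) [[ 0.9336 -0.2041  0.034 ]]
(357, 33, 7, 9) [[ 0.9584 -0.2585  0.034 ]]
```

View pics/c1.png

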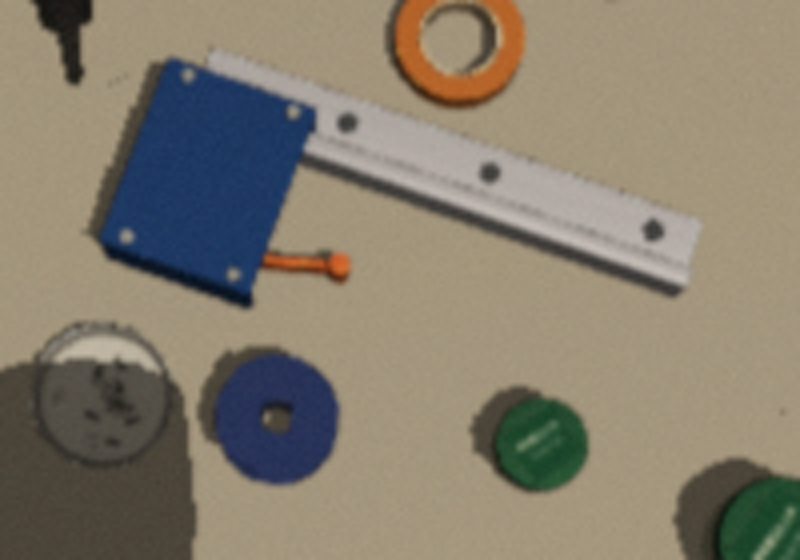

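The crop confirms the layout: fence top/face edge runs from crop (305,151) to (684,286), the catch roller is at crop (340,266), and the jar lid is at (541,442). Next I'll fit the face edge at sub-pixel level.

Run:
```python
from h import *
np.set_printoptions(precision=4,suppress=True)
z=np.load("pics/top0.npz");p=z["p"]
g=cv2.cvtColor(p,cv2.COLOR_RGB2GRAY).astype(float)
pts=[]
for u in range(332,417,3):
    v0=190+(151+(u-250-76.25)*4*135/379)/4
    vs=np.arange(int(v0)-5,int(v0)+6); col=g[vs,u]; d=np.diff(col); i=int(np.argmin(d[1:-1]))+1
    a,b,c=d[i-1:i+2]; pts.append((u,vs[i]+.5+.5*(a-c)/(a-2*b+c)))
pts=np.array(pts,np.float32)
W=ray("top",pts,.034)[:,:2]
vx,vy,x0,y0=cv2.fitLine(W.astype(np.float32),cv2.DIST_HUBER,0,.001,.0001).ravel()
ex=np.array([vx,vy])*np.sign(vy); ey=np.array([-ex[1],ex[0]]); o=np.array([x0,y0])
print("ex",ex,"yaw",np.degrees(np.arctan2(ex[1],ex[0])),"resid",np.std((W-o)@ey))
fr=lambda w:np.c_[(w-o)@ex,(w-o)@ey]
end=ray("top",[[250+684/4-.4,190+287/4-.4]],.034)[:,:2]
roof=ray("top",np.array([[170,60],[316,111],[250,290],[103,238]])/4+[249.6,189.6],.049)[:,:2]
cat=ray("top",np.array([[340,264]])/4+[249.6,189.6],.034)[:,:2]
jar=ray("top",[[384.7,300.5]],.036)[:,:2]
ends=fr(end);xs0=ends[0,0]+.130
sh=np.array([xs0,0])
O=o+ex*xs0; print("origin from end",O)
print("roof (exp -18/72, 52/124)",fr(roof)-sh);print("catch (20,42.6)",fr(cat)-sh);print("jar",fr(jar)-sh,jar)
for n,uv,h in(("reel",(319,293.7),.039),("dish",(275.5,288.5),.013),("tape",(364.8,199.5),.02)):
    w=ray("top",[uv],h)[:,:2];print(n,w,fr(w)-sh)
print("jar2",fr(np.array([[.4113,-.4132]]))-sh)
# side view check of jar
q=np.load("pics/side0.npz")["p"]
print(proj("side",[[*jar[0],.036],[*O,.034],[*(O+ex*-.13),.034]]))
for c in blobs(q,(60,80,30),(90,255,255)): print(cv2.boundingRect(c))
```

```text
ex [0.3201 0.9474] yaw 71.33268 resid 8.241118458796436e-05
origin from end [ 0.5655 -0.2484]
roof (exp -18/72, 52/124) [[ 0.1203 -0.0158]
 [ 0.0509 -0.0161]
 [ 0.0507  0.0699]
 [ 0.1197  0.0703]]
catch (20,42.6) [[0.0179 0.0429]]
jar [[-0.0922  0.0886]] [[ 0.4521 -0.3074]]
reel [[ 0.4612 -0.1914]] [[0.0206 0.1171]]
dish [[ 0.4715 -0.1126]] [[0.0986 0.1326]]
tape [[ 0.6394 -0.2717]] [[ 0.0016 -0.0774]]
jar2 [[-0.2055  0.0934]]
[[391.2589 236.5558]
 [325.2438 240.6985]
 [364.3806 215.8759]]
(224, 305, 35, 29)
(381, 233, 19, 13)
(409, 204, 28, 20)
```

Call:
play_rows --rows '[[[0,0,6.85],[0,0,0],0.77],[[0,0,6.85],[0,0,0],0.77],[[0,0,6.85],[0,0,0],0.77],[[0,0,6.85],[0,0,0],0.77],[[0,0,6.85],[0,0,0],0.77]]' --grip_force 40

```text
t: 0.52
tcp_pos: [0.1678, -0.6016, 0.2387]
tool_rot: [0.986, -0.165, -0.0, -0.001]
force: [-0.3, -0.2, -0.5]
finger_gap: 0.3
gripper_force: 0.0
```

Call:
play_rows --rows '[[[0,0,0],[10.7,-30.7,0],0.77],[[0,0,0],[10.7,-30.7,0],0.77],[[0,0,0],[10.7,-30.7,0],0.77],[[0,0,0],[10.7,-30.7,0],0.77],[[0,0,0],[10.7,-30.7,0],0.77],[[0,0,0],[10.7,-30.7,0],0.77],[[0,0,0],[10.7,-30.7,0],0.77],[[0,0,0],[10.7,-30.7,0],0.77],[[0,0,0],[10.7,-30.7,0],0.77],[[0,0,0],[10.7,-30.7,0],0.77],[[0,0,0],[10.7,-30.7,0],0.77],[[0,0,0],[10.7,-30.7,0],0.77]]'

```text
t: 1.52
tcp_pos: [0.408, -0.2925, 0.2391]
tool_rot: [0.987, -0.162, -0.0, -0.0]
force: [-0.5, -1.1, -0.7]
finger_gap: 0.229
gripper_force: 0.0
```

```bash
cat >> h.py <<'E'
O=np.array([.5649,-.2503]);EX=np.array([.3201,.9474]);EY=np.array([-.9474,.3201])
def st():
    s=sense();t=s["tcp_pos"];Rm=R.from_quat(s["tool_rot"]).as_matrix()
    d=t[:2]-O;f=s["force"]
    print("t%.2f rack x %.1f y %.1f z %.1f mm | toolx yaw %.2f z-tilt %s | F rack x %.2f y %.2f z %.2f gap %.3f gf %.1f"%(s["t"],d@EX*1e3,d@EY*1e3,t[2]*1e3,np.degrees(np.arctan2(Rm[1,0],Rm[0,0])),np.round(Rm[:2,2],3),f[:2]@EX,f[:2]@EY,f[2],s["finger_gap"],s["gripper_force"]))
E
python3 -c "
from h import *
st()"
```

```text
t1.52 rack x -90.3 y 135.1 z 239.1 mm | toolx yaw -18.69 z-tilt [-0.     0.001] | F rack x -1.20 y 0.09 z -0.69 gap 0.229 gf 0.0
```

Call:
play_rows --rows '[[[0,0,0],[0,0,25],0.77],[[0,0,0],[0,0,25],0.77],[[0,0,0],[0,0,25],0.77],[[0,0,0],[0,0,25],0.77],[[0,0,0],[0,0,25],0.77],[[0,0,0],[0,0,25],0.77],[[0,0,0],[0,0,25],0.77],[[0,0,0],[0,0,20],0.77],[[0,0,0],[0,0,16],0.77],[[0,0,0],[0,0,10],0.77],[[0,0,0],[0,0,0],0.77],[[0,0,0],[0,0,0],0.77]]'

```text
t: 2.52
tcp_pos: [0.4073, -0.294, 0.018]
tool_rot: [0.987, -0.162, -0.0, -0.0]
force: [0.3, -0.5, 0.1]
finger_gap: 0.232
gripper_force: 0.0
```

```bash
python3 -c "
from h import *
st()
p,d=snapshot('side');cv2.imwrite('pics/s1.png',cv2.resize(p[150:330,280:480],None,fx=4,fy=4*.8)[:,:,::-1][:576])"
```

```text
t2.52 rack x -91.9 y 135.3 z 18.0 mm | toolx yaw -18.67 z-tilt [-0.001  0.001] | F rack x -0.35 y -0.41 z 0.10 gap 0.232 gf 0.0
```

View pics/s1.png

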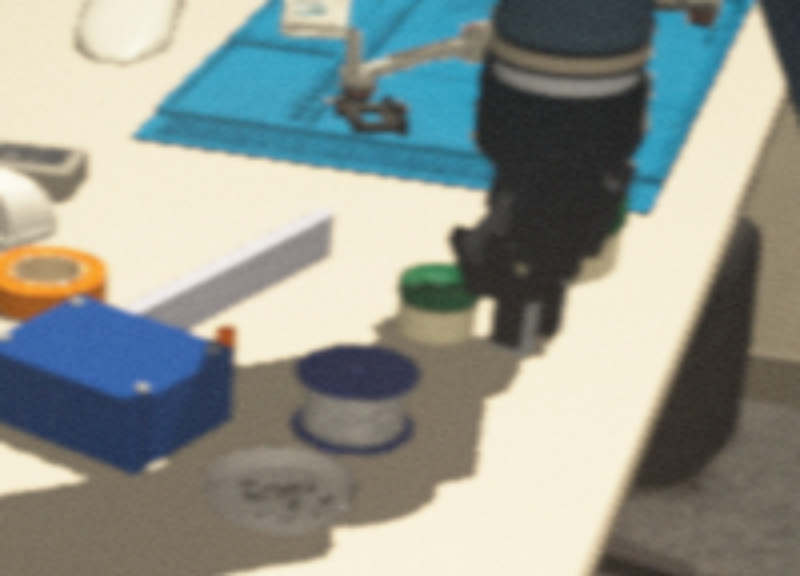

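The fingers are down behind the small jar, at about (525,320) in the crop with the jar at (437,300). There is clear bench between jar and fence, so I'll push toward it.

Call:
play_rows --rows '[[[0,0,0],[6,-1.5,0],0.77],[[0,0,0],[5,0,0],0.77],[[0,0,0],[5,0,0],0.77],[[0,0,0],[5,0,0],0.77],[[0,0,0],[5,0,0],0.77],[[0,0,0],[5,0,0],0.77],[[0,0,0],[5,0,0],0.77],[[0,0,0],[5,0,0],0.77],[[0,0,0],[5,0,0],0.77],[[0,0,0],[5,0,0],0.77],[[0,0,0],[5,0,0],0.77],[[0,0,0],[4,0,0],0.77]]'

```text
t: 3.57
tcp_pos: [0.4654, -0.3122, 0.0183]
tool_rot: [0.987, -0.162, 0.0, 0.0]
force: [0.2, -0.1, 0.3]
finger_gap: 0.23
gripper_force: 0.1
```

```bash
cat >> h.py <<'E'
def jar():
    p,d=snapshot('top')
    m=cv2.inRange(cv2.cvtColor(p,cv2.COLOR_RGB2HSV),(60,80,30),(90,255,255))
    for c in blobs(p,(60,80,30),(90,255,255),20):
        (u,v),r=cv2.minEnclosingCircle(c); w=ray("top",(u,v),.036)[0,:2]-O
        if r<14: print("jar? px %.1f %.1f r%.1f rack x %.1f y %.1f"%(u,v,r,w@EX*1e3,w@EY*1e3))
    return p
E
python3 -c "
from h import *
st();p=jar();cv2.imwrite('pics/t1.png',cv2.resize(p[190:340,250:450],None,fx=4,fy=4)[:,:,::-1])"
```

```text
t3.57 rack x -90.5 y 74.5 z 18.3 mm | toolx yaw -18.68 z-tilt [ 0. -0.] | F rack x 0.01 y -0.20 z 0.26 gap 0.230 gf 0.1
jar? px 451.5 321.0 r13.9 rack x -211.8 y 82.6
jar? px 323.5 39.5 r4.7 rack x 181.8 y -344.8
jar? px 365.0 25.6 r4.6 rack x 116.7 y -399.7
```

View pics/t1.png

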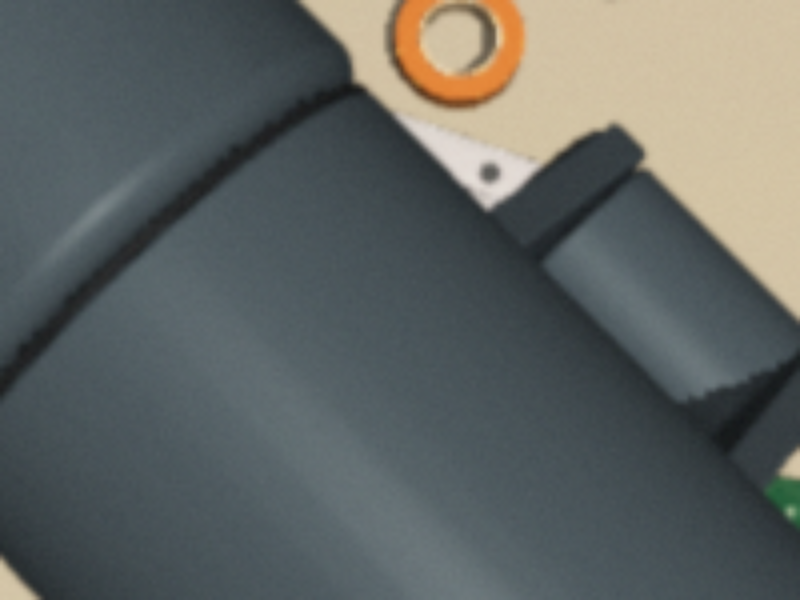

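The arm hides the jar from the top camera, so I'll use the side view from here.

Call:
play_rows --rows '[[[0,0,0],[4,0,0],0.77],[[0,0,0],[4,0,0],0.77],[[0,0,0],[4,0,0],0.77],[[0,0,0],[3,0,0],0.77],[[0,0,0],[2,0,0],0.77],[[0,0,0],[0,0,0],0.77],[[0,0,0],[0,0,0],0.77]]'

```text
t: 4.2
tcp_pos: [0.4809, -0.3174, 0.0183]
tool_rot: [0.987, -0.162, 0.0, 0.0]
force: [0.0, 0.1, -0.3]
finger_gap: 0.233
gripper_force: 0.0
```

```bash
cat >> h.py <<'E'
def sjar(name):
    p,d=snapshot('side'); cv2.imwrite(f'pics/{name}.png',cv2.resize(p[190:290,260:420],None,fx=5,fy=5)[:,:,::-1])
    for c in blobs(p,(60,80,30),(90,255,255),15):
        x,y,w,h=cv2.boundingRect(c)
        if 290<x<410 and w<24: print("box",x,y,w,h,"rack",[( (q:=ray('side',(x+w/2-.5,y+h/2-.5),.031)[0,:2]-O)@EX*1e3).round(1),(q@EY*1e3).round(1)])
E
python3 -c "
from h import *
st();sjar('s2')"
```

```text
t4.20 rack x -90.4 y 58.1 z 18.3 mm | toolx yaw -18.67 z-tilt [ 0. -0.] | F rack x 0.08 y 0.02 z -0.33 gap 0.233 gf 0.0
box 356 229 12 7 rack [np.float64(-74.5), np.float64(30.4)]
```

View pics/s2.png

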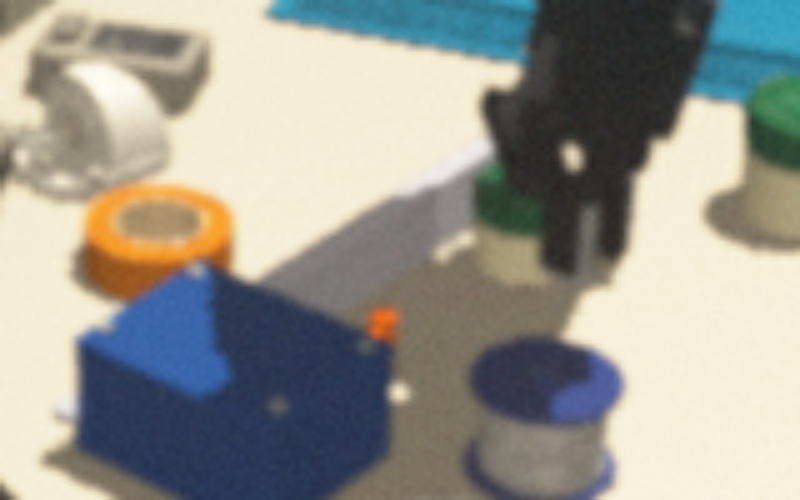

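The jar at crop (510,220) is being pushed upright and is now close to the fence. I'll close the last bit gently.

Call:
play_rows --rows '[[[0,0,0],[1.5,0,0],0.77],[[0,0,0],[1.5,0,0],0.77],[[0,0,0],[1.5,0,0],0.77],[[0,0,0],[1,0,0],0.77],[[0,0,0],[0.5,0,0],0.77],[[0,0,0],[0,0,0],0.77],[[0,0,0],[0,0,0],0.77]]'

```text
t: 4.83
tcp_pos: [0.4866, -0.3193, 0.0183]
tool_rot: [0.987, -0.162, 0.0, 0.0]
force: [0.6, 0.7, 0.0]
finger_gap: 0.229
gripper_force: 0.0
```

```bash
python3 -c "
from h import *
st();sjar('s3')"
```

```text
t4.83 rack x -90.5 y 52.1 z 18.3 mm | toolx yaw -18.68 z-tilt [ 0. -0.] | F rack x 0.86 y -0.31 z 0.02 gap 0.229 gf 0.0
box 354 229 11 6 rack [np.float64(-72.9), np.float64(25.6)]
```

Call:
play_rows --rows '[[[0,0,0],[0.5,0,0],0.77],[[0,0,0],[0.5,0,0],0.77],[[0,0,0],[0,0,0],0.77],[[0,0,0],[0,0,0],0.77]]'

```text
t: 5.22
tcp_pos: [0.4875, -0.3196, 0.0183]
tool_rot: [0.987, -0.162, 0.0, 0.0]
force: [0.7, -0.5, 0.7]
finger_gap: 0.231
gripper_force: 0.0
```

Call:
play_rows --rows '[[[0,0,0],[0.4,0,0],0.77],[[0,0,0],[0.4,0,0],0.77],[[0,0,0],[0,0,0],0.77],[[0,0,0],[0,0,0],0.77]]'

```text
t: 5.55
tcp_pos: [0.4883, -0.3199, 0.0183]
tool_rot: [0.987, -0.162, 0.0, 0.0]
force: [0.1, -0.4, -0.1]
finger_gap: 0.229
gripper_force: 0.0
```

```bash
python3 -c "
from h import *
st();sjar('s4')"
```

```text
t5.55 rack x -90.5 y 50.3 z 18.3 mm | toolx yaw -18.68 z-tilt [ 0. -0.] | F rack x -0.32 y -0.17 z -0.07 gap 0.229 gf 0.0
box 354 228 10 7 rack [np.float64(-73.9), np.float64(23.7)]
```

Still no contact; continuing in small steps.

Call:
play_rows --rows '[[[0,0,0],[0.4,0,0],0.77],[[0,0,0],[0.4,0,0],0.77],[[0,0,0],[0,0,0],0.77],[[0,0,0],[0,0,0],0.77]]'

```text
t: 5.93
tcp_pos: [0.4891, -0.3202, 0.0183]
tool_rot: [0.987, -0.162, 0.0, 0.0]
force: [0.1, 0.1, -0.2]
finger_gap: 0.228
gripper_force: 0.0
```

```bash
python3 -c "
from h import *
st()"
```

```text
t5.93 rack x -90.5 y 49.5 z 18.3 mm | toolx yaw -18.68 z-tilt [ 0. -0.] | F rack x 0.09 y -0.05 z -0.18 gap 0.228 gf 0.0
```

Call:
play_rows --rows '[[[0,0,0],[0.4,0,0],0.77],[[0,0,0],[0.4,0,0],0.77],[[0,0,0],[0,0,0],0.77],[[0,0,0],[0,0,0],0.77]]'

```text
t: 6.27
tcp_pos: [0.4894, -0.3202, 0.0183]
tool_rot: [0.987, -0.162, -0.0, -0.0]
force: [-0.9, -0.2, 0.4]
finger_gap: 0.23
gripper_force: 0.8
```

```bash
python3 -c "
from h import *
st();sjar('s5')"
```

```text
t6.27 rack x -90.3 y 49.2 z 18.3 mm | toolx yaw -18.67 z-tilt [-0.001  0.001] | F rack x -0.46 y 0.81 z 0.37 gap 0.230 gf 0.8
box 353 229 11 6 rack [np.float64(-71.7), np.float64(24.1)]
```

Call:
play_rows --rows '[[[0,0,0],[0.5,0,0],0.77],[[0,0,0],[0,0,0],0.77],[[0,0,0],[0,0,0],0.77]]'

```text
t: 6.57
tcp_pos: [0.4895, -0.3201, 0.0182]
tool_rot: [0.987, -0.162, -0.001, -0.0]
force: [-4.0, 0.7, 1.7]
finger_gap: 0.231
gripper_force: 1.7
```

```bash
python3 -c "
from h import *
st()"
```

```text
t6.57 rack x -90.3 y 49.0 z 18.2 mm | toolx yaw -18.67 z-tilt [-0.001  0.001] | F rack x -0.65 y 3.96 z 1.65 gap 0.231 gf 1.7
```

Call:
play_rows --rows '[[[0,0,0],[-1,0,0],0.77],[[0,0,0],[-3,0,0],0.77],[[0,0,0],[-6,0,0],0.77],[[0,0,0],[-6,0,0],0.77],[[0,0,0],[0,0,-15],1],[[0,0,0],[0,0,-25],1],[[0,0,0],[0,0,-20],1],[[0,0,0],[10,10,0],1],[[0,0,0],[12,12,0],1],[[0,0,0],[12,12,0],1],[[0,0,0],[9,8,0],1],[[0,0,0],[0,0,0],1]]'

```text
t: 7.57
tcp_pos: [0.5037, -0.3719, 0.0788]
tool_rot: [0.987, -0.163, 0.002, 0.002]
force: [0.5, -0.1, -0.4]
finger_gap: 0.004
gripper_force: 0.0
```

Call:
play_rows --rows '[[[0,0,-6.83],[0,0,0],1],[[0,0,-6.83],[0,0,0],1],[[0,0,-6.83],[0,0,0],1],[[0,0,-6.83],[0,0,0],1],[[0,0,-6.83],[0,0,0],1],[[0,0,-6.83],[0,0,0],1],[[0,0,-6.83],[0,0,0],1],[[0,0,-6.83],[0,0,0],1],[[0,0,-6.83],[0,0,0],1],[[0,0,-6.83],[0,0,0],1],[[0,0,-6.83],[0,0,0],1],[[0,0,-6.83],[0,0,0],1]]'

```text
t: 8.57
tcp_pos: [0.5014, -0.3677, 0.078]
tool_rot: [0.85, 0.527, -0.0, -0.001]
force: [-0.1, -0.2, 0.1]
finger_gap: -0.001
gripper_force: 0.0
```

```bash
python3 -c "
from h import *
st();sjar('s6')"
```

```text
t8.57 rack x -131.5 y 22.6 z 78.0 mm | toolx yaw 63.63 z-tilt [-0.001  0.001] | F rack x -0.24 y 0.02 z 0.06 gap -0.001 gf 0.0
box 353 228 16 7 rack [np.float64(-76.5), np.float64(26.7)]
```

View pics/s6.png

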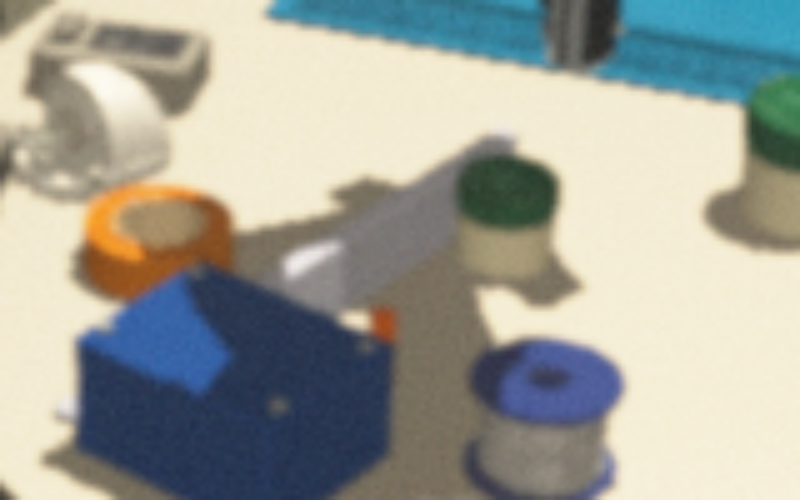

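The jar stands upright with its lid centre near crop (507,190). I'll check that against the expected pose at the fence.

```bash
python3 -c "
from h import *
for y in(.0208,.0248):
  w=O+EX*-.0903+EY*y; print(proj('side',[[*w,.036]]))
q=ray('side',(260+507/5-.4,190+190/5-.4),.036)[0,:2]-O;print(q@EX,q@EY)"
```

```text
[[362.23903404 225.18810534]]
[[363.90714967 225.83965378]]
-0.08076065622943557 0.024487643313459834
```

Call:
play_rows --rows '[[[0,0,0],[0,0,20],1],[[0,0,0],[0,0,20],1],[[0,0,0],[0,0,13],1],[[0,0,0],[0,0,3],1],[[0,0,0],[0,0,0],1],[[0,0,0],[0,0,0],1]]'

```text
t: 9.12
tcp_pos: [0.5024, -0.3689, 0.0225]
tool_rot: [0.852, 0.524, 0.0, 0.0]
force: [0.3, -0.6, 0.4]
finger_gap: 0.0
gripper_force: 0.0
```

```bash
python3 -c "
from h import *
st()"
```

```text
t9.12 rack x -132.4 y 21.2 z 22.5 mm | toolx yaw 63.25 z-tilt [ 0. -0.] | F rack x -0.51 y -0.44 z 0.36 gap 0.000 gf 0.0
```

Call:
play_rows --rows '[[[0,0,0],[3.96,-0.56,0],1],[[0,0,0],[3.96,-0.56,0],1],[[0,0,0],[3.96,-0.56,0],1],[[0,0,0],[3.96,-0.56,0],1],[[0,0,0],[3.96,-0.56,0],1],[[0,0,0],[3.96,-0.56,0],1],[[0,0,0],[3.96,-0.56,0],1],[[0,0,0],[3.96,-0.56,0],1],[[0,0,0],[1.98,-0.28,0],1],[[0,0,0],[0,0,0],1]]'

```text
t: 9.95
tcp_pos: [0.5133, -0.336, 0.0222]
tool_rot: [0.851, 0.525, -0.0, -0.0]
force: [-0.4, 1.1, -1.2]
finger_gap: 0.001
gripper_force: 0.0
```

```bash
python3 -c "
from h import *
st();sjar('s7')"
```

```text
t9.95 rack x -97.7 y 21.4 z 22.2 mm | toolx yaw 63.32 z-tilt [-0.  0.] | F rack x 0.95 y 0.76 z -1.17 gap 0.001 gf 0.0
box 347 233 15 6 rack [np.float64(-53.9), np.float64(27.2)]
```

View pics/s7.png

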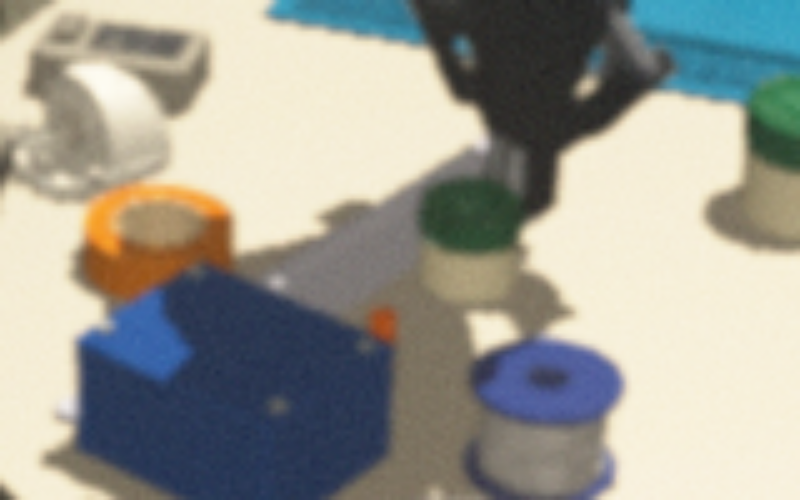

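The jar at crop (470,215) moved parallel to the fence, with the shut fingers behind it.

Call:
play_rows --rows '[[[0,0,0],[2.97,-0.42,0],1],[[0,0,0],[3.96,-0.56,0],1],[[0,0,0],[3.96,-0.56,0],1],[[0,0,0],[3.96,-0.56,0],1],[[0,0,0],[3.96,-0.56,0],1],[[0,0,0],[3.96,-0.56,0],1],[[0,0,0],[3.96,-0.56,0],1],[[0,0,0],[3.96,-0.56,0],1],[[0,0,0],[3.96,-0.56,0],1],[[0,0,0],[3.96,-0.56,0],1],[[0,0,0],[3.96,-0.56,0],1],[[0,0,0],[2.97,-0.42,0],1]]'

```text
t: 11.0
tcp_pos: [0.5281, -0.2927, 0.0223]
tool_rot: [0.851, 0.525, 0.0, -0.0]
force: [0.6, -0.6, 0.1]
finger_gap: -0.002
gripper_force: 0.1
```

Call:
play_rows --rows '[[[0,0,0],[2.97,-0.42,0],1],[[0,0,0],[2.97,-0.42,0],1],[[0,0,0],[2.97,-0.42,0],1],[[0,0,0],[1.98,-0.28,0],1],[[0,0,0],[0,0,0],1]]'

```text
t: 11.42
tcp_pos: [0.5316, -0.2823, 0.0223]
tool_rot: [0.851, 0.525, 0.0, -0.0]
force: [-0.4, 0.6, 0.3]
finger_gap: -0.0
gripper_force: 0.0
```

```bash
python3 -c "
from h import *
st();sjar('s8')"
```

```text
t11.42 rack x -41.0 y 21.3 z 22.3 mm | toolx yaw 63.31 z-tilt [-0.  0.] | F rack x 0.47 y 0.60 z 0.27 gap -0.000 gf 0.0
box 330 245 15 6 rack [np.float64(3.2), np.float64(28.9)]
```

View pics/s8.png

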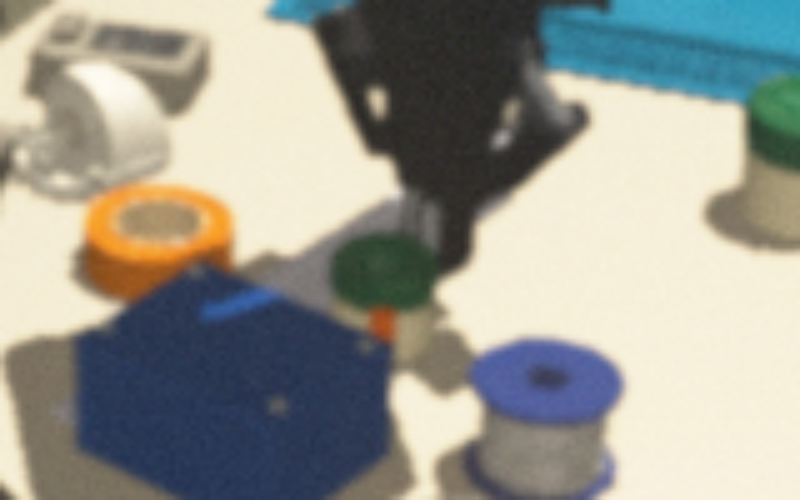

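The jar at crop (383,270) is about to reach the orange roller at (383,325). I'll push slowly through the catch.

Call:
play_rows --rows '[[[0,0,0],[1.98,-0.28,0],1],[[0,0,0],[1.98,-0.28,0],1],[[0,0,0],[1.98,-0.28,0],1],[[0,0,0],[1.98,-0.28,0],1],[[0,0,0],[0.99,-0.14,0],1],[[0,0,0],[0.99,-0.14,0],1],[[0,0,0],[0.99,-0.14,0],1],[[0,0,0],[0.99,-0.14,0],1],[[0,0,0],[0.99,-0.14,0],1],[[0,0,0],[0.99,-0.14,0],1]]'

```text
t: 12.3
tcp_pos: [0.536, -0.2695, 0.0223]
tool_rot: [0.851, 0.525, 0.0, 0.0]
force: [-0.7, 0.3, 0.0]
finger_gap: -0.001
gripper_force: 0.1
```

```bash
python3 -c "
from h import *
st()"
```

```text
t12.30 rack x -27.4 y 21.2 z 22.3 mm | toolx yaw 63.28 z-tilt [ 0. -0.] | F rack x 0.07 y 0.78 z 0.02 gap -0.001 gf 0.1
```

Call:
play_rows --rows '[[[0,0,0],[0.99,-0.14,0],1],[[0,0,0],[0.99,-0.14,0],1],[[0,0,0],[0.99,-0.14,0],1],[[0,0,0],[0.99,-0.14,0],1]]'

```text
t: 12.63
tcp_pos: [0.5373, -0.2659, 0.0223]
tool_rot: [0.851, 0.525, -0.0, 0.0]
force: [-1.9, -2.9, 0.7]
finger_gap: -0.001
gripper_force: 1.6
```

```bash
python3 -c "
from h import *
st()"
```

```text
t12.63 rack x -23.6 y 21.2 z 22.3 mm | toolx yaw 63.30 z-tilt [ 0.    -0.001] | F rack x -3.34 y 0.84 z 0.70 gap -0.001 gf 1.6
```

Call:
play_rows --rows '[[[0,0,0],[0.99,-0.14,0],1],[[0,0,0],[0.99,-0.14,0],1],[[0,0,0],[0.99,-0.14,0],1],[[0,0,0],[0.99,-0.14,0],1]]'

```text
t: 12.97
tcp_pos: [0.5385, -0.2624, 0.0224]
tool_rot: [0.851, 0.525, -0.0, 0.0]
force: [-1.2, -4.1, 0.4]
finger_gap: 0.0
gripper_force: 2.1
```

```bash
python3 -c "
from h import *
st()"
```

```text
t12.97 rack x -19.9 y 21.1 z 22.4 mm | toolx yaw 63.28 z-tilt [ 0.    -0.001] | F rack x -4.26 y -0.13 z 0.42 gap 0.000 gf 2.1
```

Call:
play_rows --rows '[[[0,0,0],[0.99,-0.14,0],1],[[0,0,0],[0.99,-0.14,0],1],[[0,0,0],[0.99,-0.14,0],1],[[0,0,0],[0.99,-0.14,0],1],[[0,0,0],[0.99,-0.14,0],1],[[0,0,0],[0.99,-0.14,0],1]]'

```text
t: 13.47
tcp_pos: [0.5404, -0.256, 0.0223]
tool_rot: [0.851, 0.525, -0.0, -0.0]
force: [-1.6, -3.8, 1.0]
finger_gap: -0.001
gripper_force: 1.8
```

```bash
python3 -c "
from h import *
st();sjar('s9')"
```

```text
t13.47 rack x -13.2 y 21.4 z 22.3 mm | toolx yaw 63.28 z-tilt [-0.  0.] | F rack x -4.11 y 0.31 z 0.96 gap -0.001 gf 1.8
```

Call:
play_rows --rows '[[[0,0,0],[0.99,-0.14,0],1],[[0,0,0],[0.99,-0.14,0],1],[[0,0,0],[0.99,-0.14,0],1],[[0,0,0],[0.99,-0.14,0],1],[[0,0,0],[0.99,-0.14,0],1],[[0,0,0],[0.99,-0.14,0],1],[[0,0,0],[0.99,-0.14,0],1],[[0,0,0],[0.99,-0.14,0],1],[[0,0,0],[0.99,-0.14,0],1],[[0,0,0],[0.99,-0.14,0],1],[[0,0,0],[0.99,-0.14,0],1],[[0,0,0],[0.99,-0.14,0],1]]'

```text
t: 14.52
tcp_pos: [0.5444, -0.2446, 0.0223]
tool_rot: [0.851, 0.525, 0.0, -0.0]
force: [-0.3, -1.8, 0.9]
finger_gap: 0.005
gripper_force: 0.8
```

```bash
python3 -c "
from h import *
st();sjar('s10')"
```

```text
t14.52 rack x -1.2 y 21.3 z 22.3 mm | toolx yaw 63.28 z-tilt [0. 0.] | F rack x -1.82 y -0.32 z 0.93 gap 0.005 gf 0.8
```

Call:
play_rows --rows '[[[0,0,0],[0.99,-0.14,0],1],[[0,0,0],[0.99,-0.14,0],1],[[0,0,0],[0.99,-0.14,0],1],[[0,0,0],[0.99,-0.14,0],1],[[0,0,0],[0.99,-0.14,0],1],[[0,0,0],[0.99,-0.14,0],1],[[0,0,0],[0,0,0],1]]'

```text
t: 15.15
tcp_pos: [0.5463, -0.2388, 0.0222]
tool_rot: [0.851, 0.525, 0.0, -0.0]
force: [0.6, 0.6, -0.0]
finger_gap: 0.004
gripper_force: 0.0
```

```bash
python3 -c "
from h import *
st();sjar('s11')"
```

```text
t15.15 rack x 5.0 y 21.3 z 22.2 mm | toolx yaw 63.29 z-tilt [0. 0.] | F rack x 0.74 y -0.34 z -0.00 gap 0.004 gf 0.0
```

Call:
play_rows --rows '[[[0,0,0],[0.99,-0.14,0],1],[[0,0,0],[0.99,-0.14,0],1],[[0,0,0],[0.99,-0.14,0],1],[[0,0,0],[0.99,-0.14,0],1]]'

```text
t: 15.53
tcp_pos: [0.5475, -0.2353, 0.0223]
tool_rot: [0.851, 0.525, -0.0, -0.0]
force: [0.0, 0.4, -0.3]
finger_gap: 0.004
gripper_force: 0.1
```

Call:
play_rows --rows '[[[0,0,0],[0.99,-0.14,0],1],[[0,0,0],[0.99,-0.14,0],1],[[0,0,0],[0.99,-0.14,0],1]]'

```text
t: 15.78
tcp_pos: [0.5485, -0.2325, 0.0223]
tool_rot: [0.851, 0.525, 0.0, -0.0]
force: [0.3, -0.4, -0.2]
finger_gap: -0.002
gripper_force: 0.1
```

Call:
play_rows --rows '[[[0,0,0],[0.99,-0.14,0],1],[[0,0,0],[0.99,-0.14,0],1],[[0,0,0],[0.99,-0.14,0],1]]'

```text
t: 16.03
tcp_pos: [0.5494, -0.2296, 0.0223]
tool_rot: [0.851, 0.525, -0.0, 0.0]
force: [-0.7, -0.3, 0.1]
finger_gap: -0.005
gripper_force: 0.1
```

Call:
play_rows --rows '[[[0,0,0],[0.99,-0.14,0],1],[[0,0,0],[0.99,-0.14,0],1],[[0,0,0],[0.99,-0.14,0],1]]'

```text
t: 16.28
tcp_pos: [0.5504, -0.2268, 0.0223]
tool_rot: [0.851, 0.525, 0.0, -0.0]
force: [0.4, -0.0, -0.4]
finger_gap: -0.001
gripper_force: 0.1
```

Call:
play_rows --rows '[[[0,0,0],[0.99,-0.14,0],1],[[0,0,0],[0.99,-0.14,0],1],[[0,0,0],[0.99,-0.14,0],1]]'

```text
t: 16.53
tcp_pos: [0.5511, -0.225, 0.0224]
tool_rot: [0.851, 0.525, -0.001, 0.001]
force: [-2.3, -6.1, 0.1]
finger_gap: 0.001
gripper_force: 3.1
```

Call:
play_rows --rows '[[[0,0,0],[0,0,0],1],[[0,0,0],[0,0,0],1]]'

```text
t: 16.7
tcp_pos: [0.5512, -0.2251, 0.0224]
tool_rot: [0.851, 0.525, -0.0, 0.001]
force: [-2.9, -4.0, -0.7]
finger_gap: 0.002
gripper_force: 2.5
```

```bash
python3 -c "
from h import *
st()"
```

```text
t16.70 rack x 19.5 y 21.1 z 22.4 mm | toolx yaw 63.31 z-tilt [-0.    -0.001] | F rack x -4.73 y 1.44 z -0.65 gap 0.002 gf 2.5
```

Call:
play_rows --rows '[[[0,0,0],[0.6,-0.1,0],1],[[0,0,0],[0.6,-0.1,0],1],[[0,0,0],[0,0,0],1],[[0,0,0],[0,0,0],1]]'

```text
t: 17.03
tcp_pos: [0.5513, -0.2245, 0.0224]
tool_rot: [0.851, 0.525, -0.001, 0.001]
force: [-3.0, -5.6, 0.2]
finger_gap: -0.001
gripper_force: 3.4
```

```bash
python3 -c "
from h import *
st()"
```

```text
t17.03 rack x 20.1 y 21.1 z 22.4 mm | toolx yaw 63.32 z-tilt [-0.    -0.002] | F rack x -6.31 y 1.07 z 0.24 gap -0.001 gf 3.4
```

Call:
play_rows --rows '[[[0,0,0],[0.6,-0.1,0],1],[[0,0,0],[0.5,-0.1,0],1],[[0,0,0],[0,0,0],1],[[0,0,0],[0,0,0],1],[[0,0,0],[0,0,0],1]]'

```text
t: 17.45
tcp_pos: [0.5516, -0.224, 0.0225]
tool_rot: [0.851, 0.525, -0.001, 0.001]
force: [-3.4, -7.6, 0.2]
finger_gap: 0.001
gripper_force: 4.3
```

```bash
python3 -c "
from h import *
st()"
```

```text
t17.45 rack x 20.7 y 21.1 z 22.5 mm | toolx yaw 63.34 z-tilt [-0.    -0.003] | F rack x -8.24 y 0.77 z 0.22 gap 0.001 gf 4.3
```

Call:
play_rows --rows '[[[0,0,0],[0,0,0],1],[[0,0,0],[0,0,0],1],[[0,0,0],[0,0,0],1],[[0,0,0],[0,0,0],1],[[0,0,0],[0,0,0],1],[[0,0,0],[0,0,0],1],[[0,0,0],[0,0,0],1],[[0,0,0],[0,0,0],1],[[0,0,0],[0,0,0],1],[[0,0,0],[0,0,0],1]]'

```text
t: 18.28
tcp_pos: [0.5515, -0.224, 0.0225]
tool_rot: [0.851, 0.525, -0.001, 0.001]
force: [-3.8, -7.5, -0.6]
finger_gap: 0.005
gripper_force: 4.3
```

```bash
python3 -c "
from h import *
st()"
```

```text
t18.28 rack x 20.7 y 21.1 z 22.5 mm | toolx yaw 63.34 z-tilt [-0.    -0.003] | F rack x -8.34 y 1.17 z -0.56 gap 0.005 gf 4.3
```

Call:
play_rows --rows '[[[0,0,0],[-0.6,0.1,0],1],[[0,0,0],[-0.6,0.1,0],1],[[0,0,0],[-0.6,0.1,0],1],[[0,0,0],[-0.6,0.1,0],1],[[0,0,0],[-0.6,0.1,0],1],[[0,0,0],[-0.6,0.1,0],1],[[0,0,0],[-0.6,0.1,0],1],[[0,0,0],[-0.6,0.1,0],1],[[0,0,0],[-1,0.14,0],1],[[0,0,0],[-2,0.28,0],1],[[0,0,0],[-4,0.56,0],1],[[0,0,0],[-4,0.56,0],1]]'

```text
t: 19.28
tcp_pos: [0.5471, -0.2368, 0.0223]
tool_rot: [0.851, 0.525, 0.0, -0.0]
force: [0.7, 0.2, -0.0]
finger_gap: -0.001
gripper_force: 0.0
```

Call:
play_rows --rows '[[[0,0,0],[-10,1.4,0],1],[[0,0,0],[-10,1.4,0],1],[[0,0,0],[-10,1.4,0],1],[[0,0,0],[-10,1.4,0],1],[[0,0,0],[-10,1.4,0],1],[[0,0,0],[0,0,-25],1],[[0,0,0],[0,0,-30],1],[[0,0,0],[0,0,-30],1],[[0,0,0],[-20,0,-30],1],[[0,0,0],[-30,0,0],1],[[0,0,0],[-30,0,0],1],[[0,0,0],[-30,0,0],1]]'

```text
t: 20.28
tcp_pos: [0.4807, -0.3848, 0.1385]
tool_rot: [0.851, 0.525, 0.0, 0.001]
force: [0.7, 0.0, -0.4]
finger_gap: 0.004
gripper_force: 0.0
```

```bash
python3 -c "
from h import *
st();p=jar();q,_=snapshot('side')
a=cv2.resize(p[190:315,250:450],None,fx=4,fy=4);b=cv2.resize(q[190:290,260:420],(560,350))
cv2.imwrite('pics/f.png',a[:,:,::-1])
m=cv2.inRange(cv2.cvtColor(q,cv2.COLOR_RGB2HSV),(55,60,20),(90,255,255))
for c in blobs(q,(55,60,20),(90,255,255),5):
  print(cv2.boundingRect(c))"
```

```text
t20.28 rack x -154.4 y 36.7 z 138.5 mm | toolx yaw 63.31 z-tilt [ 0.001 -0.002] | F rack x 0.22 y -0.62 z -0.36 gap 0.004 gf 0.0
jar? px 324.4 239.7 r10.8 rack x 46.8 y 22.2
jar? px 323.0 39.5 r4.9 rack x 182.7 y -344.5
jar? px 365.0 25.5 r4.6 rack x 116.8 y -399.8
(224, 306, 35, 28)
(409, 204, 28, 20)
(154, 163, 4, 7)
(163, 142, 3, 5)
```

View pics/f.png

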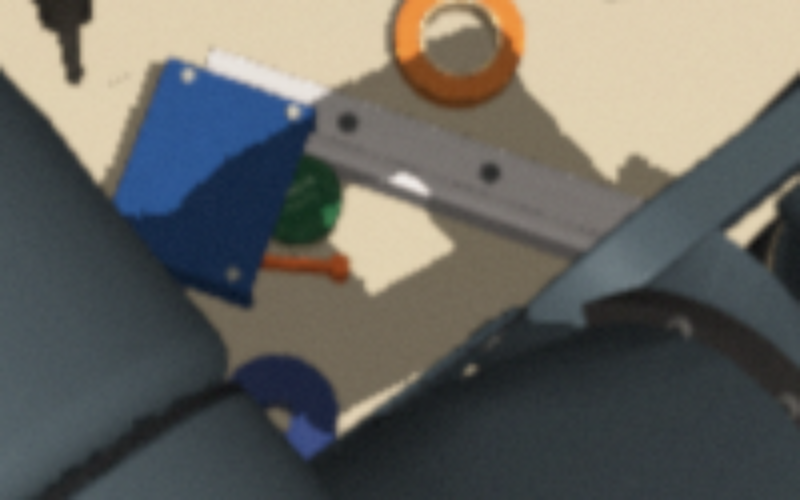

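The jar, at crop (300,200), stands under the hood's mouth against the fence. The catch roller at (340,266) is back at rest behind it, and the reel and tape haven't moved. Handing in.

```bash
python3 -c "
from station import *
print(sign_off())"
```

```text
the job is handed in; nothing more can be done
None
```

I slid the flux jar along the fence past the catch, pressed it on the hidden stop at about 8 N for about 1 s, and left it standing under the hood's mouth against the fence; it is handed in at about 20 s, and the hand-in gave no verdict.

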